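# Seat a specimen carrier in the corner stops of a scanning stage

## Task

Pick up the aluminium specimen carrier by its blue grip bar and lay it flat on the deck of the scanning stage, with its yellow-dotted corner in the corner of the two metal stops (by the stage's own yellow dot). Push it home so that it lies flush against both stops at once and finish while still holding it there, keeping a firm but not violent push (less than 60 N) on both stops, as if waiting for a colleague to tighten the clamp. Leave the bottle, the slide box and the dish where they are.

Things in the scene. Friction and masses are not known exactly. Their poses are not given: they have to be found in the camera images.
- carrier: loose specimen carrier: bare aluminium plate 80 (own x) x 55 (y) x 12 mm; on its middle an upright blue grip bar 40 (x) x 20 (y) mm, top 37 mm above the underside, to be pinched across its 20 mm (along y). Origin: centre of the underside. A yellow dot marks its +x -y corner. Starts flat on the bench, x axis within 0.6 rad of world +x. About 0.2 kg
- carrier_corner (a point): the yellow-dotted corner of the carrier: its bottom corner at +40 mm x, -27.5 mm y of the carrier's frame, z = 0 of the underside
- carrier_grip (a point): middle of the grip bar, 30 mm above the carrier's underside
- stage: scanning stage fixed to the bench: dark, flat, slick deck (friction about 0.15, the stops too) 200 (own x) x 160 (y) mm, its top 30 mm above the bench, two small knobs on its -x face. Origin: centre of the underside. Its x axis lies within 0.4 rad of world +x. Two metal stops on the deck, 10 mm high, 12 mm wide, form an inner corner near its +x -y corner
- stage_corner (a point): inner corner on the deck where the stops' inner faces would meet, at (+75, -55, +30) mm in the stage's frame, same axes. When seated, carrier_corner coincides with it and the carrier's axes are parallel to the stage's: carrier origin at (+35, -27.5, +30) mm in the stage's frame
- stop_far: rigid metal stop on the deck, 70 mm long along the stage's y; inner face looks to the stage's -x at x = +75 mm, from y = -49 to +21 mm. The carrier's 55 mm end face (+x side) presses on it when pushed towards the stage's +x. Origin: centre of its underside, on the deck
- stop_side: rigid metal stop on the deck, 100 mm long along the stage's x; inner face looks to the stage's +y at y = -55 mm, from x = -31 to +69 mm. The carrier's 80 mm face (-y side) presses on it when pushed towards the stage's -y. Origin: centre of its underside, on the deck
- bottle: bystander: small amber bottle with black cap, 38 mm in diameter, 68 mm tall, standing on the bench; origin at the centre of its underside
- slide_box: bystander: closed red box 85 x 50 x 28 mm on the bench; origin at the centre of its underside
- dish: bystander: round lidded white dish 60 mm in diameter, 16 mm high, on the bench; origin at the centre of its underside
Things that resemble listed ones, but are neither listed nor needed, are in the scene too. There is more than one size of the carrier; the job needs the smallest.

How it is judged (in metres and radians):
On the way:
1. the carrier has been lifted clear of the bench, above the stage's deck (height (world z) of carrier above 0.036 m), for 0.1 s.
At the end, for the whole second after the job is handed in: The carrier lies flat on the deck, its dotted corner within 3 mm of the stops' inner corner along each axis, parallel within 0.04 rad, pressed with over 1 N on each stop at once, at rest, fingers still on it, through the final second (x of carrier_corner in the frame of stage between 0.072 and 0.078 m and y of carrier_corner in the frame of stage between -0.058 and -0.052 m and z of carrier_corner in the frame of stage between 0.027 and 0.033 m and angle between the x axis of carrier and the x axis of stage, either way round below 0.04 rad and angle between carrier's own z axis and vertical below 0.04 rad and contact force between carrier and stop_far above 1 N and contact force between carrier and stop_side above 1 N and contact force between carrier and the fingers above 1 N and linear speed of carrier below 0.01 m/s); the arm keeps its last pose, push and grip.
It fails at once if the carrier is rammed against a stop (over 60 N) (contact force between carrier and stop_far above 60 N or contact force between carrier and stop_side above 60 N).
It fails at once if a bystander (bottle, slide box, dish) is shifted by more than 20 mm (distance of any of bottle, slide_box, dish from where it was at the start of the episode above 0.02 m).
It also fails if it takes over 51 s, if anything falls off the work surface, if the arm or the gripper's body presses on something with over 40 N, if the wrist force passes 120 N, or if a joint passes its speed limit or range.

## Robot

A 6-joint arm with a two-finger parallel gripper is mounted at the origin on the work surface. World frame = base frame: x ahead of the robot, y to its left, z up, the work surface at z = 0. Lengths are in m, angles in degrees, forces in N, time in s.
With the tool pointing down it reaches from about 0.4 to 0.825 m from the base axis. Payload 7 kg.
Tool frame: the origin (TCP) lies midway between the tips of the shut fingers; the grasp point (between the pads) lies 19 mm behind it (hold_point_z is the distance from the TCP to the grasp point, in m); z points along the fingers, y is the line along which they close (so a half turn about z gives the same grasp; the last joint's range is limited). The gripper opens to 88 mm and grips with 3 to 60 N. Pads are 19 mm wide; open, the fingers measure 130 mm over their backs; the gripper's body (78 mm by 193 mm) begins 47 mm behind the grasp point.
Start: joints at [82.512, 20.546, 0.682, 0, -70.136, -16.507], TCP at [0.275, 0.617, 0.227] pointing down, gripper open.
Joint ranges: [-176.03, 176.03], [-82.01, 121.73], [-58.28, 71.71], [-173.87, 95.51], [-174.79, -0.11], [-173.66, 173.66]. Speed limits (degrees/s): [136.94, 136.94, 172.46, 180, 180, 180].

## Interface

Orientations are given as [roll, pitch, yaw] about the fixed x, y, z axes, in that order (R = Rz(yaw) Ry(pitch) Rx(roll)).
In Python, from plant import get_state, capture, close_job, hold_point_z gives the robot as it stands.
- The arm moves only by the shell command python3 -m inch 'ROWS' [FORCE]. ROWS is text: rows parted by semicolons, each of 5 numbers parted by spaces: the shift along the tool's x, y, z normalised to -1 to 1, where 1 is 0.15 m, then the turn about the tool's z normalised to -1 to 1, where 1 is 360 degrees, then the opening, from 0 (shut) to 1 (fully open). In form: tx ty tz spin grip; .... A call has exactly 8 rows; each row shifts and turns the commanded pose from where the row before left it, along the tool's axes as they then stand; what a row does not reach is not made up. A row lasts 1/8 s, in which the tool goes at most 62.5 mm and 10.7 degrees, less where a joint would pass 70% of its speed; a pose out of reach is approached as far as the arm can. A call with a number of a shift or a turn outside -1 to 1 is refused whole. A call with a gripper value outside its range is refused whole. The fingers move at their own pace and stop on an object; FORCE is the grip in N (left out, the last holds). Time passes only in rows, so rows that do not move let the fingers close, or fill a call up. It gives the time, the measured TCP pose, the force, the opening and the grip force at its end, in the units of the state.
- get_state(): the state, without advancing time (a new reading comes with each control period).
- capture(name): name is "side" or "top" or "wrist"; returns a dict with "color" (420x560x3 uint8, blue, green, red), "mtx" (3x3 intrinsics, pixels), "dist_coeffs" ([k1, k2, p1, p2, k3] as OpenCV has them; the pictures are not rectified), "R" (3x3) and "t" (3): a world point X has camera coordinates R X + t. Camera axes: x right, y down, z forward; pixel columns grow to the right and rows downward; lengths in m; the calibration is good to about 2 mm. A picture is of the moment at which its call begins. There is no depth.
- close_job(): hands the job in; it is judged then, once.
The state is a dict: "time_s": time; "joints": joint angles; "qd": joint speeds; "joint_torque": joint torques, N m; "tcp_pos": TCP position; "eef_rot": TCP orientation; "contact_force": force on the tool from outside, world axes, zero at the start; "moment": the same for the moment, N m; "gripper_width": finger opening in m; "gripper_force": force on a finger pad.
Only numpy, scipy, OpenCV 4.12 (cv2) and the standard library are available. Lean on these libraries where they do the work, as an engineer would, in place of code of your own. Each camera call takes 0.05 s, during which the arm holds its last target. There are 200 camera calls.

## Working session

There is one attempt and no reset: what is moved stays moved. The work goes in short steps, Python scripts to look and compute and a shell command to move; the robot and the scene stay as the last step left them, time stands still between calls to the robot, and variables do not carry over. Pictures are saved under pics/ and viewed, at most 10 in all, crops included, and the job is handed in when it is done.

```bash
mkdir -p pics; ls
python3 - <<'E'
from plant import *
import cv2,numpy as np,pickle
d={n:capture(n) for n in("top","side")}
pickle.dump(d,open('caps.pkl','wb'))
for n in d:
    cv2.imwrite(f'pics/{n}0.png',d[n]['color']);c=d[n];print(n,np.round(c['mtx'],1).tolist(),np.round(-c['R'].T@c['t'],3),np.round(c['dist_coeffs'],3))
s=get_state();print(s,hold_point_z)
E
```

```text
pics
top [[487.8, 0.0, 280.5], [0.0, 487.8, 213.3], [0.0, 0.0, 1.0]] [0.394 0.032 1.078] [-0.065  0.     0.     0.     0.   ]
side [[383.2, 0.0, 275.4], [0.0, 383.2, 212.3], [0.0, 0.0, 1.0]] [0.452 0.746 0.454] [-0.035  0.     0.     0.     0.   ]
{'time_s': 0.1, 'joints': array([ 8.25122078e+01,  2.05877918e+01,  6.39960038e-01, -1.70172934e-02,
       -7.01361402e+01, -1.65080749e+01]), 'qd': array([ 0.06274917, -0.04309138,  0.08169441,  0.10368832, -0.04113189,
       -0.08574446]), 'joint_torque': array([-1.77419068e-03, -5.84165561e+01,  2.93755889e+01,  7.01548666e+00,
        1.02314207e-02, -4.79644996e-05]), 'tcp_pos': array([0.27434226, 0.61626436, 0.22572056]), 'eef_rot': array([ 1.79914943e+02, -8.52394404e-03, -2.40016548e+01]), 'contact_force': array([-0.30270017, -0.74927682,  0.25190944]), 'moment': array([0.01878784, 0.08306387, 0.06199098]), 'gripper_force': 0.0, 'gripper_width': 0.08740310778617823} 0.0188
```

View pics/top0.png

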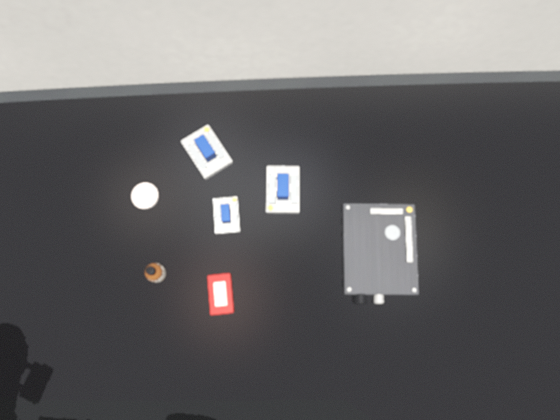

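View pics/side0.png

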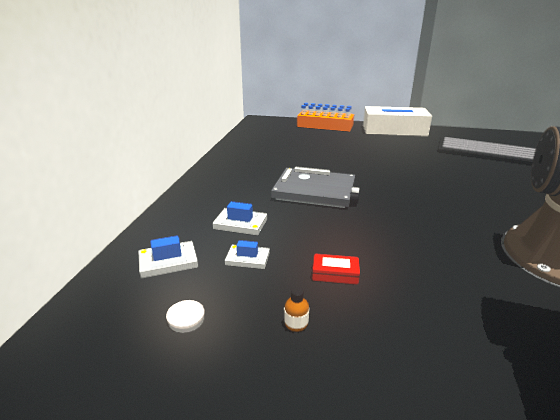

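Top view: three carrier look-alikes, at (207,151) the largest, (283,188) medium and (226,214) the smallest. The stage is at (380,250), with its yellow dot at (409,210) and a pale disc on the deck at (393,232). Next I'll measure sizes and enlarge the views.

```bash
cat > h.py <<'E'
import cv2,numpy as np,pickle
def ray(c,px):
    u=cv2.undistortPoints(np.array(px,float).reshape(-1,1,2),c['mtx'],c['dist_coeffs']).reshape(-1,2)
    d=np.c_[u,np.ones(len(u))]@c['R'];o=-c['R'].T@c['t'];return o,d
def plane(c,px,z):
    o,d=ray(c,px);return o+d*((z-o[2])/d[:,2])[:,None]
def tri(c1,p1,c2,p2):
    o1,d1=ray(c1,[p1]);o2,d2=ray(c2,[p2]);d1=d1[0];d2=d2[0]
    s=np.linalg.lstsq(np.c_[d1,-d2],o2-o1,rcond=None)[0];a=o1+s[0]*d1;b=o2+s[1]*d2
    return (a+b)/2,np.linalg.norm(a-b)
def proj(c,X):
    return cv2.projectPoints(np.array(X,float).reshape(-1,1,3),cv2.Rodrigues(c['R'])[0],c['t'],c['mtx'],c['dist_coeffs'])[0].reshape(-1,2)
def blobs(m,amin=30):
    return sorted([k for k in cv2.findContours(m.astype(np.uint8),cv2.RETR_EXTERNAL,cv2.CHAIN_APPROX_NONE)[0] if cv2.contourArea(k)>amin],key=cv2.contourArea)
def rect(c,k,z):
    P=plane(c,k.reshape(-1,2),z)[:,:2].astype(np.float32)
    (x,y),(w,h),a=cv2.minAreaRect(P*1000)
    if w<h:w,h,a=h,w,a+90
    return np.round([x/1000,y/1000,w,h,(a+90)%180-90],3)
E
python3 - <<'E'
from h import *
d=pickle.load(open('caps.pkl','rb'));t=d['top'];s=d['side']
I=t['color'].astype(int);b,g,r=I[...,0],I[...,1],I[...,2]
hsv=cv2.cvtColor(t['color'],cv2.COLOR_BGR2HSV)
print('blue')
for k in blobs((b>80)&(b-r>60)): print(rect(t,k,.037),k.reshape(-1,2).mean(0))
print('carriers (bright or blue), rows>100')
m=((I.min(2)>110)|((b>80)&(b-r>60))|((r>130)&(g>100)));m[:105]=0
for k in blobs(m): print(rect(t,k,.012),k.reshape(-1,2).mean(0),cv2.contourArea(k))
print('stage'); 
m=(I.max(2)>32)[195:305,335:425]; 
for k in blobs(m,500): k=k+[335,195];print(rect(t,k,.03))
print('disc tri',tri(t,(393,232),s,(304,177)))
a=cv2.resize(t['color'][190:315,330:430],None,fx=4,fy=4,interpolation=cv2.INTER_CUBIC)
e=cv2.resize(s['color'][155:215,265:365],None,fx=4,fy=4,interpolation=cv2.INTER_CUBIC)
f=cv2.resize(t['color'][190:240,200:300],None,fx=4,fy=4,interpolation=cv2.INTER_CUBIC)
o=np.zeros((500,800,3),np.uint8);o[:,:400]=a;o[:240,400:]=e;o[240:440,400:]=f
cv2.imwrite('pics/crop.png',o)
E
```

```text
blue
[ 0.64   0.141 38.509 17.582 -0.841] [225.08888889 212.75555556]
[ 6.9600e-01  1.3000e-02  5.3135e+01  2.4333e+01 -2.3190e+00] [282.34920635 185.31746032]
[ 0.794  0.185 57.927 24.599 31.134] [204.47272727 146.83636364]
carriers (bright or blue), rows>100
[ 0.517  0.299 42.732 41.422 60.253] [155.15714286 272.4       ] 214.0
[ 0.694  0.327 66.441 63.703 43.982] [144.25316456 195.24050633] 616.5
[ 0.466  0.158 84.707 49.149  3.717] [219.82051282 293.75213675] 828.5
[ 0.641  0.142 87.869 62.186  2.524] [225.89256198 214.7107438 ] 979.5
[  0.794   0.185 118.035  80.944  30.853] [206.23134328 151.51492537] 1607.0
[ 6.97000e-01  1.20000e-02  1.15563e+02  8.03030e+01 -2.38300e+00] [282.39751553 189.11801242] 1678.5
[ 5.41000e-01 -1.97000e-01  2.25450e+02  1.63987e+02 -2.95900e+00] [379.81547619 251.49404762] 6631.0
stage
[ 5.48000e-01 -1.95000e-01  2.44383e+02  2.00030e+02 -3.76100e+00]
disc tri (array([ 0.58085922, -0.22595394,  0.02811942]), np.float64(0.003440101873132983))
```

View pics/crop.png

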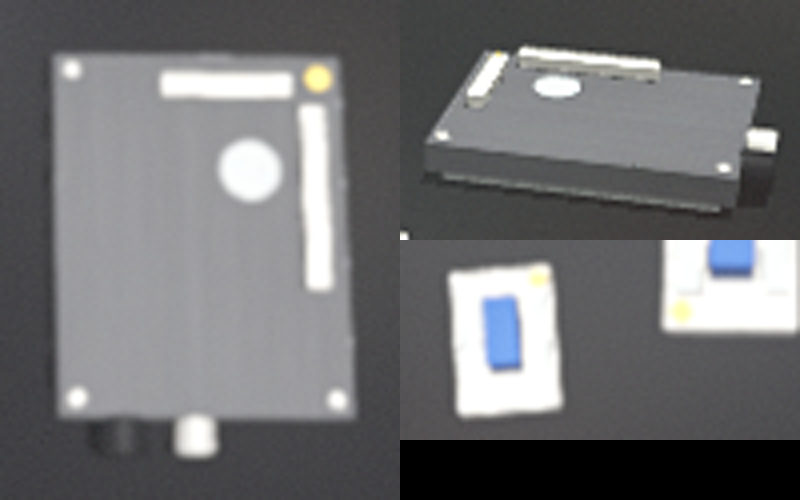

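The smallest carrier is the one at (226,214): its bar measures 38x18 mm and its plate about 85x60 mm, against 118x81 mm for the other two. Its yellow dot is at its +x −y corner, as described. The disc on the deck triangulates to z≈0.028, so it is flush with the deck and not an obstacle. Moving above the carrier now.

```bash
python3 -m inch '0.351 0.189 0 0 1;0.351 0.189 0 0 1;0.351 0.189 0 0 1;0.351 0.189 0 0 1;0.351 0.189 0 0 1;0.351 0.189 0 0 1;0.351 0.189 0 0 1;0.351 0.189 0 0 1' && python3 -m inch '0.351 0.189 0 0 1;0.351 0.189 0 0 1;0 0 0 -0.0245 1;0 0 0 -0.0245 1;0 0 0 -0.0245 1;0 0 0 0 1;0 0 0 0 1;0 0 0 0 1'
python3 - <<'E'
from plant import *
from h import *
w=capture('wrist');t=capture('top')
pickle.dump((w,t),open('c1.pkl','wb'))
cv2.imwrite('pics/w1.png',w['color'])
print(np.round(-w['R'].T@w['t'],3),get_state()['tcp_pos'],get_state()['eef_rot'])
E
```

```text
time_s: 1.1
tcp_pos: [0.5678, 0.2364, 0.2263]
eef_rot: [180.0, 0.0, -24.0]
contact_force: [0.4, 1.5, 0.3]
gripper_width: 0.0875
gripper_force: 0.0
time_s: 2.1
tcp_pos: [0.6402, 0.1436, 0.2265]
eef_rot: [180.0, 0.0, 2.4]
contact_force: [-1.2, 1.0, 0.5]
gripper_width: 0.0873
gripper_force: 0.0
[0.71  0.147 0.384] [0.64017792 0.1436038  0.22655856] [1.79999127e+02 1.42473789e-03 2.40841680e+00]
```

View pics/w1.png

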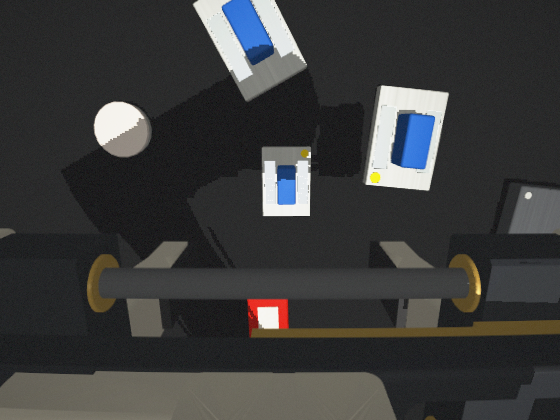

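The wrist view shows the target carrier at (286,181) with its yellow dot at (305,154), straight ahead of the open fingers.

Run:
```python
from h import *
w,t=pickle.load(open('c1.pkl','rb'))
def roi(c,x0,x1,y0,y1,f,z,n=1):
    I=c['color'][y0:y1,x0:x1].astype(int);k=blobs(f(I),20)
    for q in k[-n:]: print(rect(c,q+[x0,y0],z))
bl=lambda I:(I[...,0]>60)&(I[...,0]-I[...,2]>50)
roi(w,250,325,135,228,bl,.037)
roi(w,250,325,135,228,lambda I:I.max(2)>60,.012)
I=w['color'][135:228,250:325].astype(int);print('sat thr',np.percentile(I.max(2),[10,40,60,90]))
print('top stops')
# bright stops in top view: subpixel centroid, top z .04
J=t['color'].astype(int).min(2)
for k in blobs((J[200:270,362:420]>150),15):
    k=k+[362,200];M=cv2.moments(k);p=(M['m10']/M['m00'],M['m01']/M['m00']);print(np.round(p,1),M['m00'],np.round(plane(t,[p],.04)[0],4),rect(t,k,.04))
```

```text
[ 0.642  0.141 42.394 19.185  2.91 ]
[ 0.64   0.141 81.263 55.935  2.892]
sat thr [ 30.  46. 125. 242.]
top stops
[388.  238.1] 3231.5 [ 0.5676 -0.2109  0.04  ] [  0.572  -0.212 143.541 117.722  -3.032]
```

```bash
python3 -m inch '0.003 0.017 0.3 -0.0014 1;0 0 0.3 0 1;0 0 0.3 0 1;0 0 0.3 0 1;0 0 0.1 0 1;0 0 0.06 0 1;0 0 0.04 0 1;0 0 0 0 1' && python3 -m inch '0 0 0 0 0;0 0 0 0 0;0 0 0 0 0;0 0 0 0 0;0 0 0 0 0;0 0 0 0 0;0 0 0 0 0;0 0 0 0 0' 40
```

```text
time_s: 3.2
tcp_pos: [0.6413, 0.1413, 0.0174]
eef_rot: [-180.0, -0.1, 3.0]
contact_force: [-0.2, -0.3, -0.1]
gripper_width: 0.0881
gripper_force: 0.0
time_s: 4.2
tcp_pos: [0.6408, 0.141, 0.0165]
eef_rot: [180.0, 0.0, 3.0]
contact_force: [0.4, -1.0, 0.5]
gripper_width: 0.0193
gripper_force: 40.0
```

```bash
python3 -m inch '0 0 -0.15 0 0;0 0 -0.25 0 0;0 0 -0.3 0 0;0 0 -0.2 0 0;0 0 -0.1 0 0;0 0 0 0 0;0 0 0 0 0;0 0 0 0 0'
python3 - <<'E'
from h import *
from plant import *
d=pickle.load(open('caps.pkl','rb'));t=d['top']
J=t['color'].astype(int).min(2)[195:305,335:425]
print(np.percentile(J,[5,30,60,80,95,99]))
for T in(170,190,210):
  for k in blobs(J>T,15):
    k=k+[335,195];M=cv2.moments(k);p=(M['m10']/M['m00'],M['m01']/M['m00']);print(T,np.round(p,1),M['m00'],np.round(plane(t,[p],.04)[0],4),rect(t,k,.04))
E
```

```text
time_s: 5.2
tcp_pos: [0.6401, 0.1407, 0.1649]
eef_rot: [179.9, 0.1, 3.0]
contact_force: [-0.9, -0.0, -1.7]
gripper_width: 0.0196
gripper_force: 40.0
[ 66.  93. 155. 157. 243. 255.]
170 [347.5 207. ] 18.0 [ 0.6404 -0.1279  0.04  ] [ 0.64  -0.128 11.145  9.033 87.628]
170 [413.8 289.6] 20.5 [ 0.4546 -0.2562  0.04  ] [ 0.455 -0.256 10.938 10.551 87.264]
170 [348.8 288.9] 25.0 [ 0.4623 -0.1178  0.04  ] [  0.462  -0.118  12.129  11.793 -48.5  ]
170 [378.7 298.2] 74.5 [ 0.4399 -0.1798  0.04  ] [ 0.44  -0.179 21.213 19.108 -4.626]
170 [392.  232.1] 202.0 [ 0.5804 -0.2209  0.04  ] [ 0.581 -0.221 35.73  35.035 -5.083]
170 [385.9 210.8] 207.5 [ 0.6283 -0.2118  0.04  ] [ 0.629 -0.213 73.359 15.782 87.615]
170 [408.8 238.8] 318.5 [ 0.564  -0.2561  0.04  ] [  0.565  -0.256 103.554  17.455  -3.042]
190 [378.7 298.4] 57.5 [ 0.4395 -0.1796  0.04  ] [ 0.439 -0.18  18.813 17.033 -2.657]
190 [392.1 232. ] 172.0 [ 0.5805 -0.221   0.04  ] [ 0.581 -0.222 33.156 30.97  87.518]
190 [386.6 210.8] 181.0 [ 0.6282 -0.2132  0.04  ] [ 0.628 -0.212 71.274 13.539 87.637]
190 [408.7 239.1] 259.0 [ 0.5635 -0.2558  0.04  ] [  0.564  -0.256 101.645  15.317  -5.632]
210 [378.9 298.2] 44.0 [ 0.4399 -0.1802  0.04  ] [ 0.44  -0.18  17.036 12.739 -4.676]
210 [392.  232.1] 154.0 [ 0.5804 -0.2209  0.04  ] [ 0.581 -0.221 31.304 30.655 -5.109]
210 [386.  210.5] 158.5 [ 0.629  -0.2121  0.04  ] [ 0.629 -0.212 71.047 11.288 87.619]
210 [408.7 238.8] 222.0 [ 0.5639 -0.2559  0.04  ] [ 0.565 -0.256 99.156 13.108 -2.943]
```

```bash
python3 -m inch '0 0 0 0.0158 0;-0.03 0.2 0 0 0;-0.058 0.4 0 0 0;-0.058 0.4 0 0 0;-0.058 0.4 0 0 0;-0.058 0.4 0 0 0;-0.058 0.4 0 0 0;-0.018 0.176 0 0 0' && python3 -m inch '0 0 0 0 0;0 0 0 0 0;0 0 0 0 0;0 0 0 0 0;0 0 0 0 0;0 0 0 0 0;0 0 0 0 0;0 0 0 0 0'
python3 - <<'E'
from plant import *
from h import *
w,t,s=[capture(n) for n in('wrist','top','side')]
pickle.dump((w,t,s),open('c2.pkl','wb'))
a=cv2.resize(s['color'][100:240,230:400],(800,600))[:, :]
cv2.imwrite('pics/w2.png',w['color'])
print(get_state()['tcp_pos'],get_state()['eef_rot'])
E
```

```text
time_s: 6.2
tcp_pos: [0.5718, -0.2154, 0.1656]
eef_rot: [180.0, 0.1, -2.9]
contact_force: [0.6, 0.3, -2.2]
gripper_width: 0.0199
gripper_force: 40.0
time_s: 7.2
tcp_pos: [0.5732, -0.2126, 0.1666]
eef_rot: [180.0, -0.0, -2.7]
contact_force: [-0.6, 0.2, -1.9]
gripper_width: 0.0198
gripper_force: 40.0
[ 0.57320267 -0.21262323  0.16659129] [-1.79999017e+02 -2.30960903e-03 -2.72272908e+00]
```

View pics/w2.png

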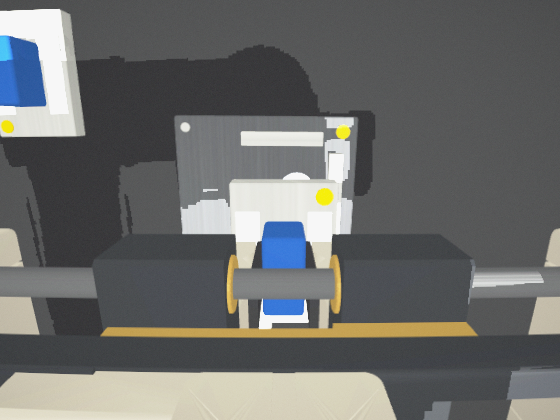

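The held carrier shows its far edge along row 181 and its dot at (324,197). Ahead of it are the far stop (241–323, 132–146) and the stage dot at (343,132). I'll check the relative pose next.

Run:
```python
from h import *
w,t,s=pickle.load(open('c2.pkl','rb'))
I=w['color'].astype(int);J=I.min(2)
# far stop
m=np.zeros(J.shape,bool);m[122:156,232:326]=J[122:156,232:326]>150
k=blobs(m,50)[-1];print('far stop',rect(w,k,.04),cv2.boundingRect(k))
# carrier far edge line
def edge(x0,x1,y0,y1,z):
    g=cv2.GaussianBlur(w['color'],(3,3),0).astype(int).max(2);p=[]
    for x in range(x0,x1):
        c=np.diff(g[y0:y1,x]);i=np.argmax(np.abs(c));p.append((x,y0+i+.5))
    P=plane(w,p,z);f=np.polyfit(P[:,1],P[:,0],1);r=P[:,0]-np.polyval(f,P[:,1]);P=P[abs(r)<.0015];f=np.polyfit(P[:,1],P[:,0],1)
    return P[:,:2].mean(0),np.degrees(np.arctan(-f[0])),len(P)
print('carrier top far edge',edge(240,280,172,190,.162),edge(240,335,172,190,.162))
print('far stop inner top edge',edge(246,318,140,152,.04))
print('stage far edge',edge(195,320,108,124,.03))
y=(I[...,2]>150)&(I[...,1]>150)&(I[...,0]<90)
for k in blobs(y,20):
    M=cv2.moments(k);p=(M['m10']/M['m00'],M['m01']/M['m00']);print(np.round(p,1),plane(w,[p],.03)[0],plane(w,[p],.162)[0])
```

```text
far stop [ 0.627 -0.214 69.858 12.443 87.278] (240, 131, 84, 16)
carrier top far edge (array([ 0.61505259, -0.20248033]), np.float64(-2.7319460802307423), 40) (array([ 0.61465486, -0.21431423]), np.float64(-2.615615652399454), 75)
far stop inner top edge (array([ 0.62116336, -0.21321979]), np.float64(-2.6997135272661055), 72)
stage far edge (array([ 0.64700423, -0.19335737]), np.float64(-3.170574407649643), 125)
[  7.  126.2] [0.65028545 0.02945202 0.03      ] [ 0.64719113 -0.08029928  0.162     ]
[333.8 278.1] [ 0.49027331 -0.25811982  0.03      ] [ 0.55889544 -0.2389832   0.162     ]
[342.7 132.2] [ 0.62932861 -0.26684525  0.03      ] [ 0.63562702 -0.24379795  0.162     ]
[232.8 280.3] [ 0.49258219 -0.15920057  0.03      ] [ 0.5601695  -0.18439895  0.162     ]
[323.9 196.4] [ 0.57282683 -0.24960551  0.03      ] [ 0.60444899 -0.23428495  0.162     ]
[314.2 330.7] [ 0.43148944 -0.23764969  0.03      ] [ 0.52645814 -0.22768766  0.162     ]
```

Relative yaw agrees (both −2.7°), and the clearances are about 8–10 mm on both stops. Lowering.

```bash
python3 -m inch '0 0 0.2 0 0;0 0 0.25 0 0;0 0 0.2 0 0;0 0 0.08 0 0;0 0 0.04 0 0;0 0 0 0 0;0 0 0 0 0;0 0 0 0 0' && python3 -m inch '0 0 0.006 0 0;0 0 0.006 0 0;0 0 0.004 0 0;0 0 0.004 0 0;0 0 0 0 0;0 0 0 0 0;0 0 0 0 0;0 0 0 0 0'
```

```text
time_s: 8.35
tcp_pos: [0.5738, -0.2127, 0.052]
eef_rot: [180.0, -0.1, -2.7]
contact_force: [0.2, -0.4, -1.8]
gripper_width: 0.0199
gripper_force: 40.0
time_s: 9.35
tcp_pos: [0.5732, -0.2126, 0.0481]
eef_rot: [180.0, -0.0, -2.7]
contact_force: [-0.4, 0.4, -2.0]
gripper_width: 0.0197
gripper_force: 40.0
```

```bash
python3 -m inch '0 0 0.004 0 0;0 0 0 0 0;0 0 0.004 0 0;0 0 0 0 0;0 0 0.004 0 0;0 0 0 0 0;0 0 0 0 0;0 0 0 0 0'
```

```text
time_s: 10.35
tcp_pos: [0.5733, -0.2127, 0.0465]
eef_rot: [180.0, -0.0, -2.7]
contact_force: [-1.3, -0.1, 2.4]
gripper_width: 0.0194
gripper_force: 40.0
```

Deck contact at about 4 N, TCP z 0.0465 as predicted. Sliding toward the far stop (tool +x).

```bash
python3 -m inch '0.01 0 0 0 0;0.01 0 0 0 0;0.01 0 0 0 0;0.006 0 0 0 0;0.005 0 0 0 0;0 0 0 0 0;0 0 0 0 0;0 0 0 0 0'; python3 -m inch '0.004 0 0 0 0;0 0 0 0 0;0.004 0 0 0 0;0 0 0 0 0;0 0 0 0 0;0 0 0 0 0;0 0 0 0 0;0 0 0 0 0'
```

```text
time_s: 11.35
tcp_pos: [0.5796, -0.213, 0.0465]
eef_rot: [180.0, -0.0, -2.7]
contact_force: [-1.8, -0.4, 5.6]
gripper_width: 0.02
gripper_force: 40.0
time_s: 12.35
tcp_pos: [0.5807, -0.2131, 0.0465]
eef_rot: [180.0, -0.0, -2.7]
contact_force: [-2.0, -0.3, 5.3]
gripper_width: 0.0199
gripper_force: 40.0
```

```bash
python3 -m inch '0.004 0 0 0 0;0 0 0 0 0;0 0 0 0 0;0 0 0 0 0;0 0 0 0 0;0 0 0 0 0;0 0 0 0 0;0 0 0 0 0'; python3 -m inch '0.004 0 0 0 0;0 0 0 0 0;0 0 0 0 0;0 0 0 0 0;0 0 0 0 0;0 0 0 0 0;0 0 0 0 0;0 0 0 0 0'
```

```text
time_s: 13.35
tcp_pos: [0.5813, -0.2131, 0.0465]
eef_rot: [180.0, -0.0, -2.7]
contact_force: [-2.7, -0.3, 6.0]
gripper_width: 0.0197
gripper_force: 40.0
time_s: 14.35
tcp_pos: [0.5815, -0.2131, 0.0465]
eef_rot: [180.0, 0.0, -2.7]
contact_force: [-3.9, 0.9, 6.3]
gripper_width: 0.0195
gripper_force: 40.0
```

Far stop contact begins at x≈0.5815. Now sliding to the side stop (tool +y).

```bash
python3 -m inch '0 0.01 0 0 0;0 0.01 0 0 0;0 0.01 0 0 0;0 0.006 0 0 0;0 0.005 0 0 0;0 0 0 0 0;0 0 0 0 0;0 0 0 0 0'; python3 -m inch '0 0.004 0 0 0;0 0 0 0 0;0 0.004 0 0 0;0 0 0 0 0;0 0 0 0 0;0 0 0 0 0;0 0 0 0 0;0 0 0 0 0'
```

```text
time_s: 15.35
tcp_pos: [0.5813, -0.2186, 0.0465]
eef_rot: [-180.0, 0.0, -2.7]
contact_force: [-3.1, 4.5, 7.6]
gripper_width: 0.0196
gripper_force: 40.0
time_s: 16.35
tcp_pos: [0.5812, -0.2198, 0.0465]
eef_rot: [-180.0, 0.0, -2.7]
contact_force: [-3.3, 3.5, 7.9]
gripper_width: 0.0197
gripper_force: 40.0
```

```bash
python3 -m inch '0 0.004 0 0 0;0 0 0 0 0;0 0.004 0 0 0;0 0 0 0 0;0 0 0 0 0;0 0 0 0 0;0 0 0 0 0;0 0 0 0 0'
```

```text
time_s: 17.35
tcp_pos: [0.5811, -0.221, 0.0465]
eef_rot: [-180.0, 0.0, -2.7]
contact_force: [-4.5, 4.4, 7.4]
gripper_width: 0.0201
gripper_force: 40.0
```

```bash
python3 -m inch '0 0.004 0 0 0;0 0 0 0 0;0 0 0 0 0;0 0 0 0 0;0 0 0 0 0;0 0 0 0 0;0 0 0 0 0;0 0 0 0 0'; python3 -m inch '0 0.004 0 0 0;0 0 0 0 0;0 0 0 0 0;0 0 0 0 0;0 0 0 0 0;0 0 0 0 0;0 0 0 0 0;0 0 0 0 0'
```

```text
time_s: 18.35
tcp_pos: [0.5811, -0.2215, 0.0465]
eef_rot: [-180.0, 0.0, -2.7]
contact_force: [-2.6, 4.2, 7.4]
gripper_width: 0.0201
gripper_force: 40.0
time_s: 19.35
tcp_pos: [0.5811, -0.2222, 0.0465]
eef_rot: [-180.0, 0.0, -2.7]
contact_force: [-3.3, 3.6, 7.9]
gripper_width: 0.0196
gripper_force: 40.0
```

```bash
python3 -m inch '0 0.004 0 0 0;0 0 0 0 0;0 0 0 0 0;0 0 0 0 0;0 0 0 0 0;0 0 0 0 0;0 0 0 0 0;0 0 0 0 0'
```

```text
time_s: 20.35
tcp_pos: [0.581, -0.2228, 0.0465]
eef_rot: [-180.0, 0.0, -2.7]
contact_force: [-3.8, 4.3, 7.4]
gripper_width: 0.0196
gripper_force: 40.0
```

```bash
python3 -m inch '0 0.004 0 0 0;0 0 0 0 0;0 0 0 0 0;0 0 0 0 0;0 0 0 0 0;0 0 0 0 0;0 0 0 0 0;0 0 0 0 0'; python3 -m inch '0 0.004 0 0 0;0 0 0 0 0;0 0 0 0 0;0 0 0 0 0;0 0 0 0 0;0 0 0 0 0;0 0 0 0 0;0 0 0 0 0'
```

```text
time_s: 21.35
tcp_pos: [0.581, -0.2234, 0.0465]
eef_rot: [-180.0, 0.0, -2.7]
contact_force: [-3.2, 5.2, 7.3]
gripper_width: 0.0195
gripper_force: 40.0
time_s: 22.35
tcp_pos: [0.581, -0.224, 0.0465]
eef_rot: [-180.0, 0.0, -2.7]
contact_force: [-4.0, 3.8, 8.4]
gripper_width: 0.02
gripper_force: 40.0
```

```bash
python3 -m inch '0 0.004 0 0 0;0 0 0 0 0;0 0 0 0 0;0 0 0 0 0;0 0 0 0 0;0 0 0 0 0;0 0 0 0 0;0 0 0 0 0'
```

```text
time_s: 23.35
tcp_pos: [0.581, -0.2244, 0.0465]
eef_rot: [-180.0, 0.0, -2.7]
contact_force: [-3.5, 4.5, 8.2]
gripper_width: 0.0196
gripper_force: 40.0
```

```bash
python3 -m inch '0 0.005 0 0 0;0 0 0 0 0;0 0 0 0 0;0 0 0 0 0;0 0 0 0 0;0 0 0 0 0;0 0 0 0 0;0 0 0 0 0'
```

```text
time_s: 24.35
tcp_pos: [0.581, -0.2245, 0.0465]
eef_rot: [-179.9, 0.0, -2.7]
contact_force: [-3.8, 9.6, 9.5]
gripper_width: 0.0195
gripper_force: 40.0
```

```bash
python3 -m inch '0 0.005 0 0 0;0 0 0 0 0;0 0 0 0 0;0 0 0 0 0;0 0 0 0 0;0 0 0 0 0;0 0 0 0 0;0 0 0 0 0'
```

```text
time_s: 25.35
tcp_pos: [0.5811, -0.2246, 0.0466]
eef_rot: [-179.9, 0.0, -2.7]
contact_force: [-4.2, 12.7, 9.9]
gripper_width: 0.0197
gripper_force: 40.0
```

Side stop contact, y force 12.7 N. Adding push in x.

```bash
python3 -m inch '0.005 0 0 0 0;0 0 0 0 0;0.005 0 0 0 0;0 0 0 0 0;0 0 0 0 0;0 0 0 0 0;0 0 0 0 0;0 0 0 0 0'
python3 - <<'E'
from plant import *
from h import *
w,t,s=[capture(n) for n in('wrist','top','side')]
pickle.dump((w,t,s),open('c3.pkl','wb'))
o=np.zeros((600,800,3),np.uint8)
o[:300,:]=cv2.resize(w['color'][110:260,160:560][:, :400],(800,300))
o[300:,:400]=cv2.resize(s['color'][130:230,250:383],(400,300),interpolation=cv2.INTER_CUBIC)
o[300:,400:]=cv2.resize(t['color'][180:310,320:440],(400,300),interpolation=cv2.INTER_CUBIC)
cv2.imwrite('pics/w3.png',o);st=get_state();print(st['moment'],st['contact_force'])
E
```

```text
time_s: 26.35
tcp_pos: [0.5811, -0.2246, 0.0465]
eef_rot: [-179.9, 0.2, -2.7]
contact_force: [-8.4, 12.5, 14.7]
gripper_width: 0.0196
gripper_force: 40.0
[ 4.7555807   3.03908099 -0.14733989] [-8.71498348 13.52503198 14.86554404]
```

View pics/w3.png

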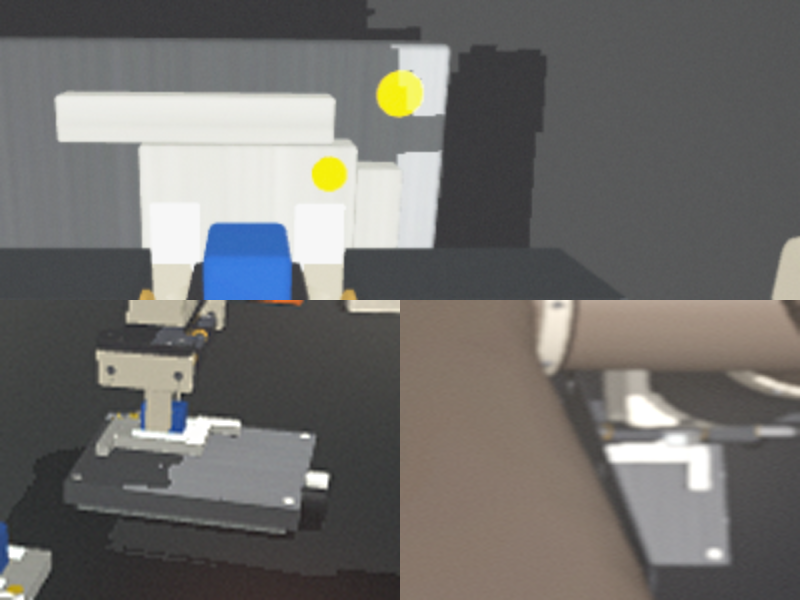

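The carrier is seated: its far edge is flush on the far stop (crop row ~142) and its right edge on the side stop (crop col ~356). The dots sit together at (330,174) and (400,94). One more small push in x, then hold and check it's steady.

```bash
python3 -m inch '0.005 0 0 0 0;0 0 0 0 0;0 0 0 0 0;0 0 0 0 0;0 0 0 0 0;0 0 0 0 0;0 0 0 0 0;0 0 0 0 0'; python3 -m inch '0 0 0 0 0;0 0 0 0 0;0 0 0 0 0;0 0 0 0 0;0 0 0 0 0;0 0 0 0 0;0 0 0 0 0;0 0 0 0 0'
```

```text
time_s: 27.5
tcp_pos: [0.581, -0.2246, 0.0465]
eef_rot: [-179.9, 0.2, -2.8]
contact_force: [-10.4, 13.6, 16.2]
gripper_width: 0.0196
gripper_force: 40.0
time_s: 28.5
tcp_pos: [0.5811, -0.2246, 0.0465]
eef_rot: [-179.9, 0.2, -2.8]
contact_force: [-10.3, 13.8, 16.8]
gripper_width: 0.0194
gripper_force: 40.0
```

Steady and pushing on both stops, so I'm handing it in.

```bash
python3 -c "from plant import *;print(close_job())"
```

```text
the job is handed in; nothing more can be done
None
```

I handed in the job with the smallest carrier gripped at 40 N, flat on the deck and held in the corner against both stops; wrist readings were a steady 10 N (far-stop direction) and 14 N (side-stop direction), but the hand-in returned no verdict.

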